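Pin the autosampler foot plate to its mount

ROBOT

A 6-joint arm with a two-finger parallel gripper is mounted at the origin on the work surface. World frame = base frame: x ahead of the robot, y to its left, z up, the work surface at z = 0. Lengths are in mm, angles in rad, forces in N, time in s.
With the tool pointing down it reaches from about 400 to 925 mm from the base axis. Payload 12.5 kg.
Tool frame: the origin (TCP) lies at the very end of the fingers, on their centre line; the grasp point (between the pads) lies 19 mm behind it; z points along the fingers, y is the line along which they close (so a half turn about z gives the same grasp; the last joint's range is limited). The gripper opens to 95 mm and grips with 3 to 60 N. Pads are 20 mm wide; open, the fingers measure 119 mm over their backs; the gripper's body (75 mm by 180 mm) begins 59 mm behind the grasp point.
Start: joints at [-1.377, 0.491, 1.559, -0, 1.092, -0.106], TCP at [184.604, -597.136, 190.861] pointing down, gripper open.
Joint ranges: [-3.1, 3.1], [-0.84, 2.19], [0.05, 2.79], [-1.13, 4.28], [0.06, 2.93], [-2.69, 2.69]. Speed limits (rad/s): [2.22, 2.22, 2.79, 3.14, 3.14, 3.14].

INTERFACE

Orientations are given as [roll, pitch, yaw] about the fixed x, y, z axes, in that order (R = Rz(yaw) Ry(pitch) Rx(roll)).
In Python, from cell import state, imaging, env, spot_in, mark_of gives the robot as it stands. The module is installed in compiled form; this text tells all that it offers.
- The arm moves only by the tool step_arm, never from a script. Its argument "increments" is a list of rows, each an object with "slide": the shift along the tool's x, y, z in m, a list of three; "roll": the turn about the tool's z in rad. A call has 1 to 5 rows; each row is the pose to reach, as a shift and turn from the pose commanded when the call began, along the tool's axes at that moment; what a row does not reach only later rows make up. A row lasts 1/8 s, in which the tool goes at most 62.5 mm and 10.7 degrees, less where a joint would pass 70% of its speed; a pose out of reach is approached as far as the arm can. A call with a gripper value outside its range is refused whole. "fingers" is the opening, from 0 (shut) to 1 (fully open), set as the call begins (left out, the last holds). The fingers move at their own pace and stop on an object; the grip force is fixed at half the most. Time passes only in rows, so rows that repeat a pose let the fingers close. It gives the time, the measured TCP pose, the force, the opening and the grip force at its end, in the units of the state.
- state(): the state, without advancing time (a new reading comes with each control period).
- imaging.read_camera(name): name is "scene" or "top" or "wrist"; returns a dict with "color" (384x512x3 uint8, red, green, blue), "z_map" (384x512 float32, mm along the optical axis (not along the pixel's ray), 0 where there is no reading), "intrinsics" (3x3 intrinsics, pixels), "distortion" ([k1, k2, p1, p2, k3] as OpenCV has them; the pictures are not rectified), "camera_from_world" (4x4, takes a point from world to camera coordinates). Camera axes: x right, y up, looking along -z (the intrinsics and any distortion apply to the point x, -y, -z); pixel columns grow to the right and rows downward; lengths in mm; the calibration is good to about 2 mm. A picture is of the moment at which its call begins.
- env.job_done(): hands the job in; it is judged then, once.
Trained networks look in the newest picture that a camera, given by its name, has taken for a name from the list of things; names that differ only in an ending like _2 or _b are one class to them, and where a whole thing is asked for, a point or a joint stands for the part that bears it (a point fixed in the world has none). Each returns a list of dicts, best first, with "confidence" (0 to 1); they miss things now and then, are a little off and sometimes report something else, mostly with a low value. They report only what shows in the picture. A call takes as long as a camera call. They do not tell look-alikes from the thing itself.
- spot_in(camera, target): "bbox" ([left, top, right, bottom] in pixels, round what is visible of it).
- mark_of(camera, target): "uv" ([column, row] in pixels: a listed point, or the origin of a listed thing).
The state is a dict: "t": time; "joints": joint angles; "qvel": joint speeds; "tau": joint torques, N m; "eef_pos": TCP position; "tcp_rot": TCP orientation; "ft_force": force on the tool from outside, world axes, zero at the start; "moment": the same for the moment, N m; "opening": opening from 0.0 (shut) to 1.0 (fully open); "grip_force": force on a finger pad.
Only numpy, scipy, OpenCV 4.12 (cv2) and the standard library are available. Lean on these libraries where they do the work, as an engineer would, in place of code of your own. Each camera call takes 0.05 s, during which the arm holds its last target. There are 200 camera calls.

TASK

Take the blue-handled tapered pin from the stand, put it through the hole of the loose aluminium plate, feel about with its tip for the hidden hole of the mount beneath, which is out of line, and drive it on down so that the taper pulls the two into line: the pin upright and fully home, its collar flat on the plate and the plate flat on the mount. Touch down slowly, press lightly and let the pin drift the way it is pushed: plate and mount must never feel more than 40 newtons from it, knocks included. Leave the orange straight pin and the other things on the bench alone, and let go of the pin at the end.

Things in the scene. Friction and masses are not known exactly. Their poses are not given: they have to be found in the camera images.
- pin: tapered pin, loose, 80 g. Origin: middle of its flat steel tip; z up its axis. Cone from 7 mm diameter (z 0) to 14 mm (z 32 mm), 14 mm shank to z 54, collar 24 mm across from z 54 to 58, round blue handle 18 mm across from z 58 to its top at z 108. Starts upright in one of the stand's two holes, hanging by the collar on the stand's top, with 1.5 mm sideways play
- pin_collar (a point): the middle of the underside of the pin's collar, 54 mm above its tip
- pin_grip (a point): on the pin's axis in the middle of the blue handle, 83 mm above the tip: the place to grip, fingers from above
- stand: fixed grey pin stand, 60 mm (x) by 130 mm (y) by 60 mm high, origin at the centre of its underside; two vertical through holes 17 mm in diameter at y = -32 and +32 mm; the pins stick up 54 mm above its top
- plate: loose aluminium foot plate, 160 mm (x) by 120 mm (y) by 8 mm thick, about 0.4 kg, with a blue stripe at its +x end, lying flat on the mount's rim, held only by its weight. Origin at the centre of its underside. A vertical through hole 15.5 mm in diameter at its centre. A sideways push of a few newtons slides it
- plate_hole (a point): the mouth of the plate's hole, on the hole's axis at the plate's top face, 68 mm above the bench
- mount: fixed white mount, 170 mm (x) by 130 mm (y) by 60 mm high, origin at the centre of its underside. Under the plate a rigid steel seat, z 48 to 59 mm, hollow below it down to z 5. The seat's hole is 15.5 mm wide with a 0.5 mm chamfer; its axis stands 9 mm from the mount's centre, in a direction that differs each time, hidden by the plate and not measured
- mount_center (a point): centre of the mount at its rim, 60 mm above the bench. A tip lowered here passes the plate but lands on the seat's face (tip 59 mm above the bench); moved 7 to 9 mm the right way, dragging the plate along, it drops into the seat's hole. The cone then meets one side of that hole and the pin must follow the push. The seat does not give. Fully home, the pin's tip is 14 mm above the bench
- gauge: bystander: straight pin with an orange handle, same sizes as the tapered pin but a 14 mm shank without cone; it hangs in the other hole of the stand
- amber: bystander: small amber bottle, 44 mm diameter, 85 mm high, origin under its base
- clear: bystander: small clear bottle, 48 mm diameter, 100 mm high, origin under its base
- roll: bystander: white paper roll, 90 mm diameter, 60 mm high, origin under its base
- vial_a: bystander: clear vial with a white cap, 28 mm diameter, 45 mm high, origin under its base
- vial_b: bystander: amber vial with a blue cap, 28 mm diameter, 45 mm high, origin under its base
- spanner: bystander: steel spanner lying flat on the bench
Things that resemble listed ones, but are neither listed nor needed, are in the scene too. Leave any yellow look-alike of the pin alone. What is shaped like the stand but purple is not meant.

How it is judged:
By the outcome, as a careful person would: the job done as asked, in the order asked, and still so for the second after the job is handed in, with the robot touching nothing.
It also fails if it takes over 72 s, if anything falls off the work surface, if the arm or the gripper's body presses on something with over 40 N, if the wrist force passes 120 N, or if a joint passes its speed limit or range.

## Working session

There is one attempt and no reset: what is moved stays moved. The work goes in short steps, Python scripts to look and compute and a tool call to move; the robot and the scene stay as the last step left them, time stands still between calls to the robot, and variables do not carry over. Pictures are saved under pics/ and viewed, at most 10 in all, crops included, and the job is handed in when it is done.

Besides the shell and the picture viewer there is one more tool, called after "Emit:" in YAML: its name, and indented under it one key for each argument. step_arm: Moves the arm, as the interface text tells. Its arguments: {"type":"object","properties":{"increments":{"type":"array"},"fingers":{"type":"number"}},"required":["increments"]}

```bash
mkdir -p pics
cat > h.py <<'E'
import numpy as np, cv2
from cell import state, imaging, env, spot_in, mark_of
def ray(c,uv):
    p=cv2.undistortPoints(np.array([[uv]],float),c["intrinsics"],np.array(c["distortion"]))[0,0]
    T=np.linalg.inv(c["camera_from_world"]); d=T[:3,:3]@np.array([p[0],-p[1],-1.]); return T[:3,3],d
def at_z(c,uv,z):
    o,d=ray(c,uv); return o+d*(z-o[2])/d[2]
def at_depth(c,uv):
    o,d=ray(c,uv); return o+d*c["z_map"][int(round(uv[1])),int(round(uv[0]))]
def save(c,n): cv2.imwrite("pics/"+n,c["color"][:,:,::-1])
E
cat > a.py <<'E'
from h import *
np.set_printoptions(precision=1,suppress=True)
Z=dict(pin_grip=83+6,pin_collar=60,plate_hole=68,mount_center=60,stand=0,gauge=6)
ims=[]
for cam in("top","scene"):
    c=imaging.read_camera(cam); ims.append(c["color"][:,:,::-1])
    for n,z in Z.items():
        for m in mark_of(cam,n)[:3]:
            print(cam,n,round(m["confidence"],2),np.array(m["uv"]),"z",z,at_z(c,m["uv"],z))
    for n in("pin","gauge","stand","plate","mount"):
        print(cam,n,[(round(m["confidence"],2),np.round(m["bbox"])) for m in spot_in(cam,n)[:3]])
cv2.imwrite("pics/1.png",ims[0]);cv2.imwrite("pics/2.png",ims[1]);print(state())
E
python3 a.py
```

```text
top pin_grip 0.6 [290.4 192.7] z 89 [ 560.4 -154.3   89. ]
top pin_grip 0.57 [295.2 227. ] z 89 [ 452.8 -166.8   89. ]
top pin_collar 0.62 [293.5 196.4] z 60 [ 549.9 -166.4   60. ]
top pin_collar 0.4 [294.9 223.2] z 60 [ 464.  -168.9   60. ]
top plate_hole 0.63 [196.2 207.3] z 68 [520.  146.1  68. ]
top mount_center 0.3 [376.2 188. ] z 60 [ 572.2 -429.5   60. ]
top stand 0.9 [315.5 260.7] z 0 [ 337.6 -239.7    0. ]
top stand 0.77 [298.3 192.6] z 0 [ 565.3 -188.2    0. ]
top stand 0.36 [291.9 196.8] z 0 [ 551.5 -166.5    0. ]
top gauge 0.36 [309.6 190.3] z 6 [ 572.  -225.5    6. ]
top pin [(0.48, array([288., 192., 297., 197.])), (0.39, array([114., 130., 149., 162.]))]
top gauge []
top stand [(0.89, array([297., 243., 338., 279.])), (0.62, array([283., 181., 320., 209.]))]
top plate [(0.76, array([175., 182., 217., 228.]))]
top mount [(0.4, array([357., 215., 367., 218.]))]
scene pin_grip 0.65 [227.4 211.8] z 89 [ 561.3 -160.4   89. ]
scene pin_grip 0.55 [195.5 200.2] z 89 [ 472.1 -170.    89. ]
scene pin_collar 0.53 [226.3 219.6] z 60 [ 557.8 -162.7   60. ]
scene pin_collar 0.51 [19
[... 476 characters left out ...]
ay([222., 202., 230., 220.])), (0.45, array([191., 190., 200., 224.]))]
scene gauge [(0.67, array([212., 224., 224., 243.]))]
scene stand [(0.76, array([120., 185., 160., 232.])), (0.65, array([201., 208., 243., 270.]))]
scene plate [(0.98, array([248., 127., 310., 170.]))]
scene mount [(0.8, array([241., 149., 316., 190.]))]
{'t': 1.2, 'joints': array([-1.4,  0.5,  1.6, -0. ,  1.1, -0.1]), 'qvel': array([ 0.,  0.,  0.,  0.,  0., -0.]), 'tau': array([  0. , -61.2, -25.8,   0.1,   0. ,  -0. ]), 'eef_pos': array([ 184.6, -597.1,  190.9]), 'tcp_rot': array([3.1, 0. , 0.3]), 'ft_force': array([-0.2, -0.2, -0.2]), 'moment': array([-0.,  0., -0.]), 'grip_force': 0.0, 'opening': 0.9964028598319872}
```

```bash
python3 -c "
import cv2,numpy as np
a=cv2.imread('pics/1.png')[120:300,140:400];b=cv2.imread('pics/2.png')[100:290,100:360]
cv2.imwrite('pics/3.png',np.vstack([cv2.resize(x,(800,300) if 0 else (416*1,300)) for x in (a,b)]))
cv2.imwrite('pics/3.png',np.hstack([cv2.resize(a,(400,277)),cv2.resize(b,(400,292))[:277]]).repeat(2,0).repeat(1,1)) if 0 else None
cv2.imwrite('pics/4.png',cv2.resize(cv2.imread('pics/1.png')[120:300,140:380],(800,600),interpolation=3))
cv2.imwrite('pics/5.png',cv2.resize(cv2.imread('pics/2.png')[90:285,100:360],(800,600),interpolation=3))
"
```

```text
(no output)
```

View pics/4.png

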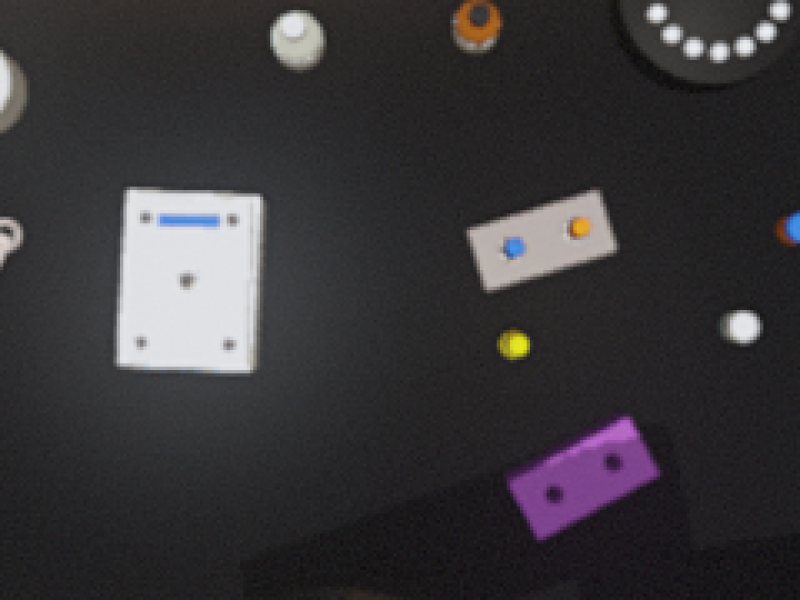

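View pics/5.png

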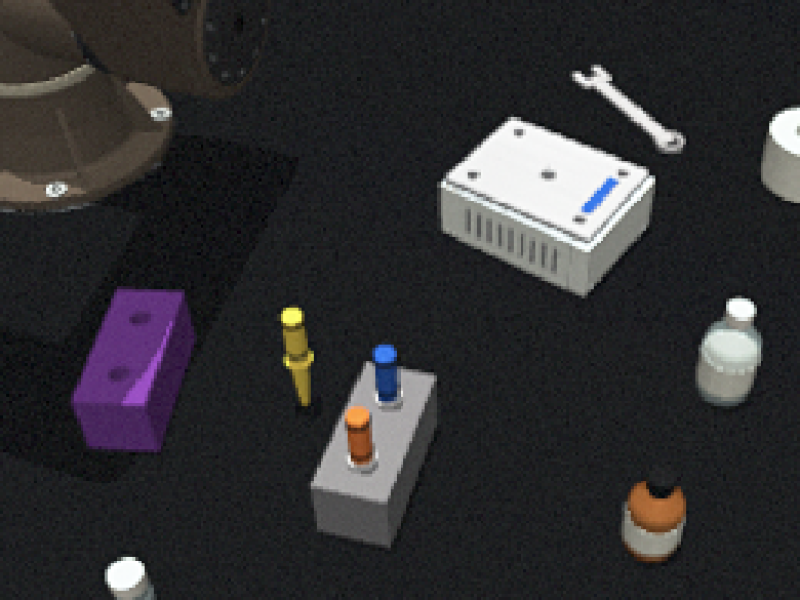

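The top picture shows the blue pin at about (294,194) in the grey stand, the orange one at (314,188), the yellow look-alike at (294,223), and the plate hole at (196,204). In the scene picture the blue pin is at about (227,212) and the plate hole at (278,147).

```bash
cat > b.py <<'E'
from h import *
np.set_printoptions(precision=4,suppress=True)
s=state();print(s["eef_pos"],s["tcp_rot"])
c=imaging.read_camera("top")
im=c["color"].astype(int)
def cen(mask,box):
    m=np.zeros(mask.shape,bool);l,t,r,b=box;m[t:b,l:r]=mask[t:b,l:r];v,u=np.nonzero(m);return u.mean(),v.mean(),len(u)
blue=(im[:,:,2]>im[:,:,0]+50);org=(im[:,:,0]>im[:,:,2]+70)
for m,b in((blue,(284,185,304,204)),(org,(304,178,324,198))):
    u,v,n=cen(m,b);print(u,v,n,at_z(c,(u,v),110))
dark=im.sum(2)<450
u,v,n=cen(dark,(188,198,204,211));print("hole",u,v,n,at_z(c,(u,v),66))
p=at_z(c,(294,194),110)[:2]
E
python3 b.py
```

```text
[ 184.6043 -597.1481  190.8561] [3.1415 0.     0.2998]
293.8076923076923 193.80769230769232 26 [ 555.5604 -162.9068  110.    ]
313.6551724137931 187.72413793103448 29 [ 573.2846 -224.3081  110.    ]
hole 195.5 203.875 8 [531.0483 148.6162  66.    ]
```

Emit:
step_arm:
  increments:
    - {"slide":[0.05,-0.03,-0.03],"roll":0.06}
    - {"slide":[0.1,-0.06,-0.06],"roll":0.12}
    - {"slide":[0.155,-0.095,-0.06],"roll":0.18}
    - {"slide":[0.21,-0.125,-0.06],"roll":0.24}
    - {"slide":[0.27,-0.16,-0.06],"roll":0.3}
  fingers: 0.55

```text
t: 1.88
eef_pos: [386.1, -374.3, 251.2]
tcp_rot: [3.141, -0.001, -0.002]
ft_force: [0.9, 0.1, 0.6]
opening: 0.57
grip_force: 0.0
```

Emit:
step_arm:
  increments:
    - {"slide":[0.035,-0.045,0]}
    - {"slide":[0.07,-0.09,0]}
    - {"slide":[0.11,-0.14,0]}
    - {"slide":[0.14,-0.18,0]}
    - {"slide":[0.16,-0.2015,0]}

```text
invalid input at $.increments[0]: expected keys slide, roll
```

```bash
cat > c.py <<'E'
from h import *
import sys
np.set_printoptions(precision=4,suppress=True)
s=state();print(s["eef_pos"],s["tcp_rot"],s["ft_force"],s["t"])
c=imaging.read_camera("wrist");save(c,sys.argv[1])
T=np.linalg.inv(c["camera_from_world"]);print(T[:3,3],T[:3,:3]@[0,0,-1])
for n,z in dict(pin_grip=89,pin_collar=60,gauge=6,stand=0,plate_hole=68).items():
    for m in mark_of("wrist",n)[:3]: print(n,round(m["confidence"],2),np.array(m["uv"]),at_z(c,m["uv"],z))
E
python3 c.py 6.png
```

```text
[ 386.0545 -374.2743  251.1708] [ 3.1409 -0.0005 -0.0025] [0.894  0.0918 0.602 ] 1.875
[ 469.244  -373.1287  444.449 ] [-0.2917  0.0009 -0.9565]
pin_grip 0.9 [47.3  5.6] [ 554.2938 -161.8302   89.    ]
pin_grip 0.64 [66.4 95.6] [ 465.6744 -165.1411   89.    ]
pin_collar 0.8 [64.6 12. ] [ 554.9865 -162.5702   60.    ]
pin_collar 0.65 [80.5 98.2] [ 462.3915 -164.6091   60.    ]
stand 0.89 [154.  185.2] [ 333.9841 -222.4592    0.    ]
stand 0.7 [113.7  12.7] [ 567.7428 -192.9488    0.    ]
```

View pics/6.png

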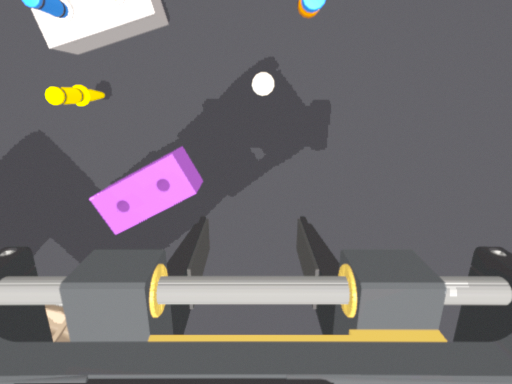

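The wrist view shows the blue pin at about (47,6) and the yellow look-alike at (66,96). The estimate of (555,-162) agrees with the top camera.

Emit:
step_arm:
  increments:
    - {"slide":[0.03,-0.045,0],"roll":0}
    - {"slide":[0.06,-0.09,0],"roll":0}
    - {"slide":[0.09,-0.14,0],"roll":0}
    - {"slide":[0.12,-0.18,0],"roll":0}
    - {"slide":[0.12,-0.202,0],"roll":0}

```text
t: 2.8
eef_pos: [505.6, -173.4, 250.4]
tcp_rot: [-3.142, 0.0, 0.0]
ft_force: [-0.1, -0.5, 1.0]
opening: 0.55
grip_force: 0.0
```

Emit:
step_arm:
  increments:
    - {"slide":[0,0,0],"roll":0}
    - {"slide":[0,0,0],"roll":0}

```text
t: 3.05
eef_pos: [504.3, -175.2, 250.9]
tcp_rot: [3.141, -0.0, -0.002]
ft_force: [-0.2, -0.2, -0.7]
opening: 0.553
grip_force: 0.0
```

```bash
python3 c.py 7.png
```

```text
[ 504.3473 -175.1853  250.8965] [ 3.1412 -0.     -0.0016] [-0.228  -0.1677 -0.7484] 3.05
[ 587.6435 -174.0276  444.1241] [-0.2922  0.0009 -0.9564]
pin_grip 0.97 [241.7 192.8] [ 469.4915 -160.3072   89.    ]
pin_grip 0.85 [245.1 120.4] [ 556.7445 -165.1374   89.    ]
pin_collar 0.78 [247.4 187.9] [ 466.6658 -166.7934   60.    ]
pin_collar 0.52 [245.4 117.3] [ 557.973  -164.8098   60.    ]
gauge 0.74 [288.5 102.6] [ 573.7263 -223.4556    6.    ]
stand 0.77 [265.4 108.7] [ 565.2311 -191.75      0.    ]
stand 0.77 [282.7 252.1] [ 337.8907 -222.7174    0.    ]
stand 0.32 [ 31.  132.2] [531.9986 145.9228   0.    ]
```

View pics/7.png

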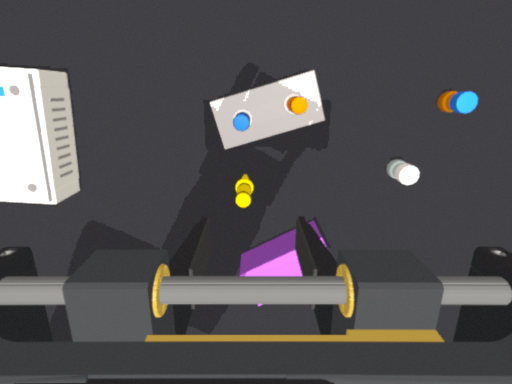

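Emit:
step_arm:
  increments:
    - {"slide":[0.052,-0.011,0.02],"roll":0}
    - {"slide":[0.052,-0.011,0.06],"roll":0}
    - {"slide":[0.052,-0.011,0.1],"roll":0}
    - {"slide":[0.052,-0.011,0.1],"roll":0}
    - {"slide":[0.052,-0.011,0.1],"roll":0}

```text
t: 3.98
eef_pos: [557.6, -163.3, 152.3]
tcp_rot: [3.141, -0.001, -0.0]
ft_force: [-0.6, 1.5, -0.1]
opening: 0.547
grip_force: 0.0
```

```bash
cat > d.py <<'E'
from h import *
np.set_printoptions(precision=2,suppress=True)
s=state();print(s["eef_pos"],s["tcp_rot"],s["t"])
c=imaging.read_camera("wrist");save(c,"8.png")
for n,z in dict(pin_grip=89,pin_collar=60).items():
    for m in mark_of("wrist",n)[:3]: print(n,round(m["confidence"],2),np.array(m["uv"]),at_z(c,m["uv"],z))
im=c["color"].astype(int);blue=((im[:,:,2]>im[:,:,0]+40)&(im[:,:,2]>im[:,:,1]+20)).astype(np.uint8)
n,l,st,ce=cv2.connectedComponentsWithStats(blue)
# project handle outline model to compare
def proj(p):
    q=c["camera_from_world"]@np.r_[p,1];return cv2.projectPoints(np.array([[q[0],-q[1],-q[2]]]),np.zeros(3),np.zeros(3),c["intrinsics"],np.array(c["distortion"]))[0][0,0]
for k in range(1,n):
    if st[k,4]>40:
        print(st[k],ce[k]); 
a=np.linspace(0,6.28,60)
def hull(x,y):
    pts=np.array([proj([x+9*np.cos(t),y+9*np.sin(t),z]) for z in(64,114) for t in a],np.float32)
    M=np.zeros(blue.shape,np.uint8);cv2.fillConvexPoly(M,np.round(cv2.convexHull(pts)*16).astype(np.int32),1,shift=4);return M
u,v=s["eef_pos"][:2]
best=max(((( hull(x,y)&blue).sum()/((hull(x,y)|blue)[60:240]).sum()),x,y) for x in np.arange(550,564,1) for y in np.arange(-171,-157,1))
print("fit",best)
E
python3 d.py
```

```text
[ 557.59 -163.26  152.26] [ 3.14 -0.   -0.  ] 3.975
pin_grip 0.9 [252. 275.] [ 472.04 -161.38   89.  ]
pin_grip 0.7 [251.  190.4] [ 557.89 -160.47   89.  ]
pin_collar 0.75 [252.8 180.9] [ 558.27 -162.06   60.  ]
pin_collar 0.61 [255.7 261.8] [ 469.04 -165.24   60.  ]
pin_collar 0.55 [278.5 158.7] [ 580.34 -186.56   60.  ]
[241 176  22  35 612] [251.9  193.83]
fit (np.float64(0.8157543391188251), np.int64(558), np.int64(-161))
```

Emit:
step_arm:
  increments:
    - {"slide":[0.0015,-0.002,0.02],"roll":0}
    - {"slide":[0.0015,-0.002,0.045],"roll":0}
    - {"slide":[0.0015,-0.002,0.067],"roll":0}
    - {"slide":[0.0015,-0.002,0.08],"roll":0}
    - {"slide":[0.0015,-0.002,0.08],"roll":0}

```text
t: 4.75
eef_pos: [558.5, -160.9, 70.9]
tcp_rot: [-3.142, 0.0, -0.0]
ft_force: [-0.2, 0.2, 0.5]
opening: 0.551
grip_force: 0.0
```

Emit:
step_arm:
  increments:
    - {"slide":[0,0,0],"roll":0}
    - {"slide":[0,0,0],"roll":0}
    - {"slide":[0,0,0],"roll":0}
    - {"slide":[0,0,0],"roll":0}
    - {"slide":[0,0,0],"roll":0}
  fingers: 0.12

```text
t: 5.38
eef_pos: [558.5, -160.9, 70.9]
tcp_rot: [3.141, -0.0, -0.0]
ft_force: [0.5, -0.1, 0.4]
opening: 0.181
grip_force: 29.8
```

Emit:
step_arm:
  increments:
    - {"slide":[0,0,-0.01],"roll":0}
    - {"slide":[0,0,-0.035],"roll":0}
    - {"slide":[0,0,-0.07],"roll":0}
    - {"slide":[0,0,-0.1],"roll":0}
    - {"slide":[0,0,-0.12],"roll":0}
  fingers: 0.1

```text
t: 6.0
eef_pos: [558.7, -160.9, 193.0]
tcp_rot: [3.141, -0.002, -0.0]
ft_force: [-0.5, 0.4, -0.9]
opening: 0.186
grip_force: 29.8
```

Emit:
step_arm:
  increments:
    - {"slide":[-0.01,-0.03,0],"roll":0}
    - {"slide":[-0.03,-0.08,0],"roll":0}
    - {"slide":[-0.05,-0.13,0],"roll":0}
    - {"slide":[-0.07,-0.18,0],"roll":0}
    - {"slide":[-0.09,-0.23,0],"roll":0}

```text
t: 6.62
eef_pos: [467.7, 70.6, 191.5]
tcp_rot: [3.142, -0.001, -0.001]
ft_force: [1.5, 0.2, -0.9]
opening: 0.182
grip_force: 29.8
```

Emit:
step_arm:
  increments:
    - {"slide":[0,-0.03,0],"roll":0}
    - {"slide":[0,-0.06,0],"roll":0}
    - {"slide":[0,-0.078,0],"roll":0}
    - {"slide":[0,-0.078,0],"roll":0}
    - {"slide":[0,-0.078,0],"roll":0}

```text
t: 7.25
eef_pos: [468.5, 146.6, 190.8]
tcp_rot: [3.141, 0.0, -0.0]
ft_force: [-0.1, -0.7, -0.7]
opening: 0.178
grip_force: 29.8
```

```bash
cat > e.py <<'E'
from h import *
np.set_printoptions(precision=2,suppress=True)
s=state();print(s["eef_pos"],s["tcp_rot"],s["t"],s["ft_force"],s["moment"],s["opening"])
c=imaging.read_camera("wrist");save(c,"9.png")
for cam in("wrist",):
  for n,z in dict(plate_hole=68,plate=60,mount=0,mount_center=60).items():
    for m in mark_of(cam,n)[:3]: print(cam,n,round(m["confidence"],2),np.array(m["uv"]),at_z(c,m["uv"],z))
u,v=[int(round(x)) for x in mark_of("wrist","plate_hole")[0]["uv"]]
g=c["color"].sum(2).astype(int)[v-14:v+15,u-14:u+15]
w=g<(np.percentile(g,80)*.6);vv,uu=np.nonzero(w);print("dark",len(uu),at_z(c,(uu.mean()+u-14,vv.mean()+v-14),67))
E
python3 e.py
```

```text
[468.54 146.57 190.82] [ 3.14  0.   -0.  ] 7.25 [-0.08 -0.67 -0.7 ] [0.   0.07 0.  ] 0.1778013663828523
wrist plate 0.72 [249.5 111.2] [532.96 151.31  60.  ]
wrist mount 0.58 [252.3 105.4] [536.34 148.53   0.  ]
wrist mount_center 0.79 [251.9 111.6] [532.56 148.82  60.  ]
wrist mount_center 0.75 [247.  111.8] [532.35 153.9   60.  ]Traceback (most recent call last):
  File "e.py", line 8, in <module>
    u,v=[int(round(x)) for x in mark_of("wrist","plate_hole")[0]["uv"]]
                                ~~~~~~~~~~~~~~~~~~~~~~~~~~~~~^^^
IndexError: list index out of range
```

View pics/9.png

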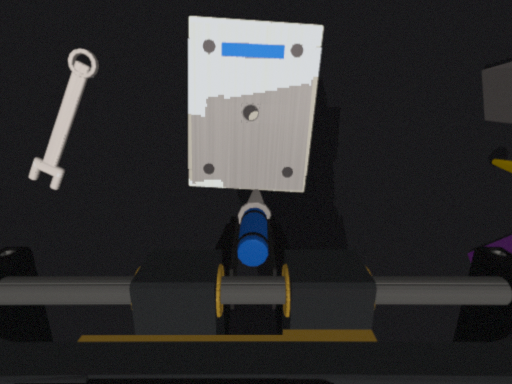

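Run:
```python
from h import *
c=cv2.imread("pics/9.png")
a=cv2.resize(c[98:128,231:271],(800,600),interpolation=cv2.INTER_CUBIC)
cv2.imwrite("pics/10.png",a)
g=c.sum(2)[106:122,242:260];print(g)
```

```text
[[493 484 448 383 322 249 225 223 215 217 223 236 290 365 444 488 495 482]
 [499 459 388 286 236 216 211 215 213 219 208 215 232 292 370 463 491 457]
 [490 420 318 234 215 212 212 216 221 221 216 217 220 271 299 391 469 461]
 [464 362 251 211 210 213 214 220 218 217 211 217 215 232 240 322 435 485]
 [433 304 227 205 214 218 214 215 214 219 219 229 287 296 304 330 421 478]
 [406 276 222 213 216 214 214 216 219 230 294 376 436 444 450 418 402 477]
 [407 272 220 217 216 217 218 217 266 369 444 524 542 538 543 528 433 475]
 [415 284 223 208 219 212 214 234 376 517 541 549 552 555 549 530 426 473]
 [427 304 228 215 218 215 222 312 473 541 552 550 550 551 548 492 431 484]
 [443 347 252 212 212 212 255 433 533 550 552 552 551 549 539 465 439 478]
 [470 392 291 227 214 221 297 514 552 550 548 550 551 547 521 431 452 482]
 [490 434 372 277 227 227 329 523 547 552 551 549 545 523 461 437 477 488]
 [493 466 432 369 275 236 317 517 547 546 546 525 516 455 424 458 486 494]
 [495 481 467 436 372 310 304 489 511 516 505 449 441 440 461 489 491 492]
 [487 479 485 471 453 422 385 413 408 417 411 402 441 466 487 496 489 486]
 [485 480 487 490 477 464 460 451 445 447 451 463 481 495 494 498 492 482]]
```

View pics/10.png

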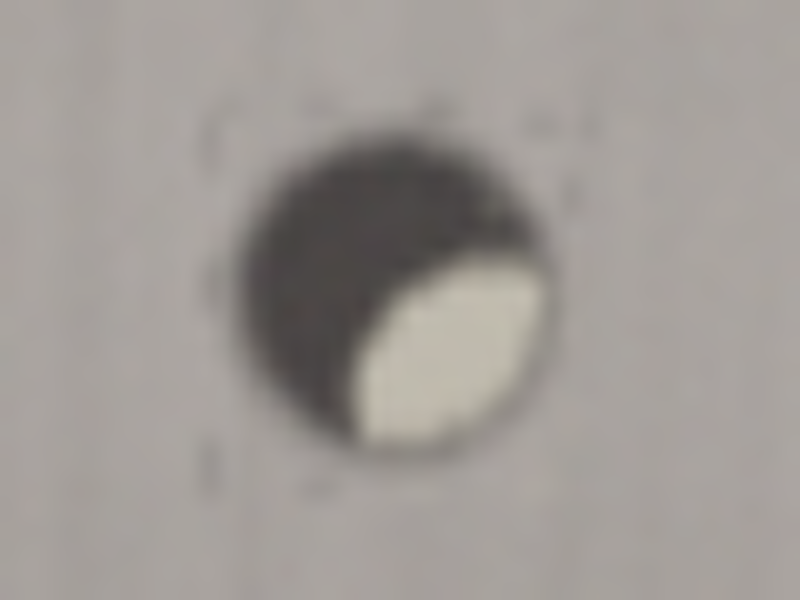

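The wrist picture shows the plate hole at about (250,112). Through it there is a dark crescent and a bright lens towards the lower right, so the seat's hole probably lies toward (-x,-y) by about 45°.

```bash
cat > f.py <<'E'
from h import *
np.set_printoptions(precision=2,suppress=True)
s=state();e=s["eef_pos"];print(e,s["t"])
c=imaging.read_camera("wrist")
print("hole",at_z(c,(250.25,112.25),68), "holeends seat chord",at_z(c,(248.5,119.5),59),at_z(c,(257.5,110.75),59))
im=c["color"].astype(int);blue=((im[:,:,2]>im[:,:,0]+40)&(im[:,:,2]>im[:,:,1]+20)).astype(np.uint8)
blue[:150]=0
def proj(P):
    q=(c["camera_from_world"]@np.c_[P,np.ones(len(P))].T).T[:,:3]*[1,-1,-1]
    return cv2.projectPoints(q,np.zeros(3),np.zeros(3),c["intrinsics"],np.array(c["distortion"]))[0].astype(np.float32)
a=np.linspace(0,6.28,40)
def hull(x,y):
    P=np.array([[x+9*np.cos(t),y+9*np.sin(t),e[2]+z] for z in(-6,43) for t in a])
    M=np.zeros(blue.shape,np.uint8);cv2.fillConvexPoly(M,np.round(cv2.convexHull(proj(P))*16).astype(np.int32),1,shift=4);return M
r=[]
for x in np.arange(-6,7,1):
    for y in np.arange(-6,7,1):
        H=hull(e[0]+x,e[1]+y);r.append(((H&blue).sum()/(H|blue).sum(),x,y))
print("handle",sorted(r)[-4:])
for n,z in(("tip",-65),("collar",-11)): print(n,proj(np.array([[e[0],e[1],e[2]+z]])).ravel())
g=c["color"].sum(2)
print(g[184:204,246:268])
E
python3 f.py
```

```text
[468.63 146.74 190.82] 7.55
hole [532.48 150.62  68.  ] holeends seat chord [524.54 152.54  59.  ] [533.44 143.18  59.  ]
handle [(np.float64(0.7829638273045507), np.int64(-1), np.int64(2)), (np.float64(0.795774647887324), np.int64(-3), np.int64(1)), (np.float64(0.7962308598351001), np.int64(-1), np.int64(1)), (np.float64(0.7971781305114638), np.int64(-2), np.int64(1))]
tip [254.2  189.99]
collar [254.49 212.99]
[[469 469 472 462 468 464 460 463 473 462 463 465 472 473 469 471 477 470
  463 464 472 476]
 [468 470 469 469 468 464 459 464 471 465 466 467 476 472 470 474 472 471
  464 464 473 475]
 [472 468 471 466 468 462 464 465 471 465 461 468 472 475 469 474 474 471
  464 462 471 479]
 [470 472 473 467 467 466 463 470 473 464 462 467 469 472 472 469 471 475
  462 462 473 482]
 [435 439 439 437 446 447 454 456 456 431 429 438 462 471 473 473 474 473
  469 471 482 484]
 [206 225 236 261 314 337 340 349 345 324 311 321 388 427 433 438 441 443
  447 449 460 471]
 [ 69  78  79  83 118 130 166 239 258 248 255 251 261 209 185 203 211 211
  229 240 271 324]
 [ 41  65  50  52  53  83 164 232
[... 476 characters left out ...]
5 259 257 259 247 189  99  62
   63  42  53  49]
 [ 48  49  62 147 225 253 256 251 255 254 255 263 254 252 255 233 120  53
   43  57  61  44]
 [ 43  63  96 200 242 249 252 259 259 258 254 259 257 257 256 243 151  62
   47  36  57  57]
 [ 54  60 143 228 250 253 261 255 256 258 256 258 258 257 262 247 191  95
   61  40  58  55]
 [ 64  87 195 236 252 255 255 261 253 254 257 262 259 263 262 257 235 133
   71  54  60  45]
 [ 63 138 230 249 253 256 260 260 266 263 270 265 266 259 265 260 240 165
   77  58  49  43]
 [112 211 288 303 305 308 309 315 328 331 337 339 322 290 265 257 244 179
   99  43  60  52]
 [206 296 373 394 393 397 406 411 425 423 424 426 415 374 334 299 261 223
  148  84  58  50]]
```

Emit:
step_arm:
  increments:
    - {"slide":[0.03,-0.0045,0.01],"roll":0}
    - {"slide":[0.064,-0.0045,0.02],"roll":0}
    - {"slide":[0.064,-0.0045,0.035],"roll":0}
    - {"slide":[0.064,-0.0045,0.046],"roll":0}
    - {"slide":[0.064,-0.0045,0.046],"roll":0}

```text
t: 8.22
eef_pos: [531.4, 151.6, 144.1]
tcp_rot: [3.141, 0.002, -0.0]
ft_force: [-0.2, 0.4, -0.9]
opening: 0.184
grip_force: 29.8
```

Emit:
step_arm:
  increments:
    - {"slide":[0,0,0],"roll":0}
    - {"slide":[0,0,0.003],"roll":0}
    - {"slide":[0,0,0.006],"roll":0}
    - {"slide":[0,0,0.008],"roll":0}
    - {"slide":[0,0,0.009],"roll":0}

```text
t: 8.85
eef_pos: [532.5, 151.7, 135.6]
tcp_rot: [3.141, 0.0, -0.0]
ft_force: [-0.3, 0.2, -1.1]
opening: 0.181
grip_force: 29.8
```

Run:
```python
from h import *
c=imaging.read_camera("wrist");cv2.imwrite("pics/11.png",cv2.resize(c["color"][130:280,160:360,::-1],(800,600),interpolation=3));s=state();print(s["eef_pos"],s["ft_force"])
```

```text
[532.48497355 151.67658677 135.57254617] [-0.23052119  0.1310574  -0.86472402]
```

View pics/11.png

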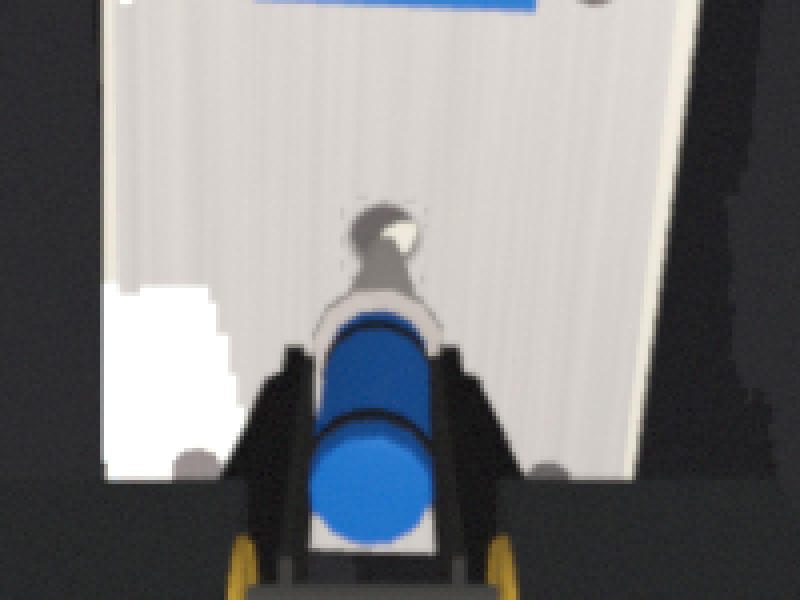

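Tip at about (382,245) in the crop, hole centre at about (385,235). The pin is centred enough, and the bright lens again appears on the right and lower side.

Emit:
step_arm:
  increments:
    - {"slide":[0.001,0,0.002],"roll":0}
    - {"slide":[0.001,0,0.004],"roll":0}
    - {"slide":[0.001,0,0.006],"roll":0}
    - {"slide":[0.001,0,0.008],"roll":0}
    - {"slide":[0.001,0,0.009],"roll":0}

```text
t: 9.52
eef_pos: [533.5, 151.7, 126.6]
tcp_rot: [3.141, 0.0, -0.0]
ft_force: [-0.4, -0.1, -0.9]
opening: 0.184
grip_force: 29.8
```

Emit:
step_arm:
  increments:
    - {"slide":[-0.0015,0.0015,0],"roll":0}
    - {"slide":[-0.003,0.003,0],"roll":0}
    - {"slide":[-0.0045,0.0045,0],"roll":0}
    - {"slide":[-0.006,0.006,0],"roll":0}
    - {"slide":[-0.006,0.006,0],"roll":0}

```text
t: 10.15
eef_pos: [527.6, 145.6, 126.9]
tcp_rot: [3.142, -0.0, -0.0]
ft_force: [0.1, 1.2, -0.2]
opening: 0.179
grip_force: 29.8
```

Emit:
step_arm:
  increments:
    - {"slide":[0,0,0.001],"roll":0}
    - {"slide":[0,0,0.002],"roll":0}
    - {"slide":[0,0,0.003],"roll":0}
    - {"slide":[0,0,0.0035],"roll":0}
    - {"slide":[0,0,0.0035],"roll":0}

```text
t: 10.78
eef_pos: [527.6, 145.7, 123.3]
tcp_rot: [3.142, -0.0, -0.0]
ft_force: [1.0, 0.8, 0.1]
opening: 0.183
grip_force: 29.8
```

Emit:
step_arm:
  increments:
    - {"slide":[0,0,0.001],"roll":0}
    - {"slide":[0,0,0.002],"roll":0}
    - {"slide":[0,0,0.003],"roll":0}
    - {"slide":[0,0,0.003],"roll":0}

```text
t: 11.28
eef_pos: [527.5, 145.6, 120.2]
tcp_rot: [3.141, 0.0, -0.0]
ft_force: [3.0, 1.2, -1.4]
opening: 0.185
grip_force: 29.9
```

Emit:
step_arm:
  increments:
    - {"slide":[0.0,0,0.001],"roll":0}
    - {"slide":[0.0,0,0.002],"roll":0}
    - {"slide":[0.0,0,0.003],"roll":0}
    - {"slide":[0.0,0,0.003],"roll":0}

```text
t: 11.78
eef_pos: [527.5, 145.7, 117.2]
tcp_rot: [3.142, 0.0, -0.0]
ft_force: [1.3, 0.9, -0.1]
opening: 0.186
grip_force: 29.9
```

Emit:
step_arm:
  increments:
    - {"slide":[0.0,0,0.001],"roll":0}
    - {"slide":[0.0,0,0.002],"roll":0}
    - {"slide":[0.0,0,0.003],"roll":0}
    - {"slide":[0.0,0,0.004],"roll":0}
    - {"slide":[0.0,0,0.004],"roll":0}

```text
t: 12.4
eef_pos: [527.5, 145.7, 113.2]
tcp_rot: [3.141, 0.0, -0.0]
ft_force: [2.3, 1.5, -0.6]
opening: 0.176
grip_force: 29.9
```

Emit:
step_arm:
  increments:
    - {"slide":[0.0,0,0.001],"roll":0}
    - {"slide":[0.0,0,0.002],"roll":0}
    - {"slide":[0.0,0,0.003],"roll":0}
    - {"slide":[0.0,0,0.004],"roll":0}
    - {"slide":[0.0,0,0.004],"roll":0}

```text
t: 13.02
eef_pos: [527.5, 145.7, 109.2]
tcp_rot: [3.141, -0.0, -0.0]
ft_force: [2.7, 1.9, 0.7]
opening: 0.184
grip_force: 29.9
```

Emit:
step_arm:
  increments:
    - {"slide":[0.0,0,0.001],"roll":0}
    - {"slide":[0.0,0,0.002],"roll":0}
    - {"slide":[0.0,0,0.003],"roll":0}
    - {"slide":[0.0,0,0.003],"roll":0}

```text
t: 13.52
eef_pos: [527.4, 145.6, 106.1]
tcp_rot: [3.141, 0.0, -0.0]
ft_force: [2.7, 1.5, 0.8]
opening: 0.182
grip_force: 29.9
```

Emit:
step_arm:
  increments:
    - {"slide":[0.0,0,0.001],"roll":0}
    - {"slide":[0.0,0,0.002],"roll":0}
    - {"slide":[0.0,0,0.003],"roll":0}
    - {"slide":[0.0,0,0.003],"roll":0}

```text
t: 14.02
eef_pos: [527.4, 145.6, 103.1]
tcp_rot: [3.141, 0.0, -0.0]
ft_force: [2.0, 1.7, 0.7]
opening: 0.179
grip_force: 29.9
```

Emit:
step_arm:
  increments:
    - {"slide":[0.0,0,0.001],"roll":0}
    - {"slide":[0.0,0,0.002],"roll":0}
    - {"slide":[0.0,0,0.003],"roll":0}
    - {"slide":[0.0,0,0.003],"roll":0}

```text
t: 14.52
eef_pos: [527.3, 145.6, 100.0]
tcp_rot: [3.141, 0.001, -0.0]
ft_force: [3.2, 0.3, -0.5]
opening: 0.181
grip_force: 29.9
```

Emit:
step_arm:
  increments:
    - {"slide":[0.0,0,0.001],"roll":0}
    - {"slide":[0.0,0,0.002],"roll":0}
    - {"slide":[0.0,0,0.002],"roll":0}

```text
t: 14.9
eef_pos: [527.4, 145.6, 98.1]
tcp_rot: [3.141, 0.0, -0.0]
ft_force: [2.5, 0.7, 0.7]
opening: 0.185
grip_force: 29.9
```

Emit:
step_arm:
  increments:
    - {"slide":[0.0,0,0.001],"roll":0}
    - {"slide":[0.0,0,0.002],"roll":0}
    - {"slide":[0.0,0,0.002],"roll":0}

```text
t: 15.28
eef_pos: [527.5, 145.6, 96.2]
tcp_rot: [3.141, 0.0, -0.0]
ft_force: [1.1, 0.4, 0.1]
opening: 0.179
grip_force: 29.9
```

Emit:
step_arm:
  increments:
    - {"slide":[0.0,0,0.001],"roll":0}
    - {"slide":[0.0,0,0.002],"roll":0}
    - {"slide":[0.0,0,0.002],"roll":0}

```text
t: 15.65
eef_pos: [527.4, 145.6, 94.2]
tcp_rot: [3.141, 0.0, -0.0]
ft_force: [1.9, -0.1, 1.1]
opening: 0.182
grip_force: 29.9
```

Emit:
step_arm:
  increments:
    - {"slide":[0.0,0,0.001],"roll":0}
    - {"slide":[0.0,0,0.002],"roll":0}
    - {"slide":[0.0,0,0.002],"roll":0}

```text
t: 16.02
eef_pos: [527.4, 145.6, 92.2]
tcp_rot: [3.141, 0.0, -0.0]
ft_force: [0.7, -0.6, 2.7]
opening: 0.183
grip_force: 29.9
```

Emit:
step_arm:
  increments:
    - {"slide":[0.0,0,0.001],"roll":0}
    - {"slide":[0.0,0,0.002],"roll":0}
    - {"slide":[0.0,0,0.002],"roll":0}

```text
t: 16.4
eef_pos: [527.4, 145.6, 90.1]
tcp_rot: [3.141, 0.0, -0.0]
ft_force: [0.9, -1.5, 1.5]
opening: 0.179
grip_force: 29.9
```

Emit:
step_arm:
  increments:
    - {"slide":[0.0,0,0.001],"roll":0}
    - {"slide":[0.0,0,0.001],"roll":0}

```text
t: 16.65
eef_pos: [527.4, 145.6, 89.2]
tcp_rot: [3.141, 0.0, -0.0]
ft_force: [0.1, -2.2, 2.0]
opening: 0.183
grip_force: 29.9
```

Emit:
step_arm:
  increments:
    - {"slide":[0.0,0.0005,0],"roll":0}
    - {"slide":[0.0,0.0005,0.001],"roll":0}
    - {"slide":[0.0,0.0005,0.002],"roll":0}
    - {"slide":[0.0,0.0005,0.003],"roll":0}
    - {"slide":[0.0,0.0005,0.003],"roll":0}

```text
t: 17.27
eef_pos: [527.4, 145.2, 86.1]
tcp_rot: [3.142, 0.0, -0.0]
ft_force: [0.9, 0.0, -0.4]
opening: 0.18
grip_force: 29.9
```

Emit:
step_arm:
  increments:
    - {"slide":[0.0,0,0.001],"roll":0}
    - {"slide":[0.0,0,0.002],"roll":0}
    - {"slide":[0.0,0,0.002],"roll":0}

```text
t: 17.65
eef_pos: [527.5, 145.2, 84.2]
tcp_rot: [3.141, 0.0, -0.0]
ft_force: [1.6, -0.7, -0.3]
opening: 0.183
grip_force: 29.9
```

Forces are small; home should come at a TCP height of about 79.

Emit:
step_arm:
  increments:
    - {"slide":[0.0,0,0.001],"roll":0}
    - {"slide":[0.0,0,0.002],"roll":0}
    - {"slide":[0.0,0,0.003],"roll":0}
    - {"slide":[0.0,0,0.003],"roll":0}

```text
t: 18.15
eef_pos: [527.5, 145.2, 81.2]
tcp_rot: [3.141, 0.0, -0.0]
ft_force: [0.9, -1.1, 0.2]
opening: 0.18
grip_force: 29.9
```

Emit:
step_arm:
  increments:
    - {"slide":[0.0,0,0.0005],"roll":0}
    - {"slide":[0.0,0,0.001],"roll":0}
    - {"slide":[0.0,0,0.001],"roll":0}

```text
t: 18.52
eef_pos: [527.5, 145.2, 80.3]
tcp_rot: [3.141, 0.0, -0.0]
ft_force: [0.3, 0.7, 1.1]
opening: 0.184
grip_force: 29.9
```

Emit:
step_arm:
  increments:
    - {"slide":[0.0,0,0.0005],"roll":0}
    - {"slide":[0.0,0,0.001],"roll":0}
    - {"slide":[0.0,0,0.001],"roll":0}

```text
t: 18.9
eef_pos: [527.5, 145.2, 79.3]
tcp_rot: [3.141, 0.0, -0.0]
ft_force: [0.9, 0.3, 1.2]
opening: 0.183
grip_force: 29.9
```

Emit:
step_arm:
  increments:
    - {"slide":[0.0,0,0.0003],"roll":0}
    - {"slide":[0.0,0,0.0005],"roll":0}
    - {"slide":[0.0,0,0.0005],"roll":0}

```text
t: 19.27
eef_pos: [527.6, 145.2, 78.9]
tcp_rot: [3.142, -0.0, -0.0]
ft_force: [0.4, -1.0, 2.6]
opening: 0.183
grip_force: 29.9
```

Emit:
step_arm:
  increments:
    - {"slide":[0.0,0,0.0003],"roll":0}
    - {"slide":[0.0,0,0.0003],"roll":0}

```text
t: 19.52
eef_pos: [527.7, 145.2, 78.8]
tcp_rot: [3.142, -0.001, -0.0]
ft_force: [0.6, -0.1, 5.3]
opening: 0.178
grip_force: 29.9
```

Emit:
step_arm:
  increments:
    - {"slide":[0.0,0,0.0003],"roll":0}
    - {"slide":[0.0,0,0.0003],"roll":0}

```text
t: 19.77
eef_pos: [527.8, 145.2, 78.7]
tcp_rot: [3.142, -0.001, -0.0]
ft_force: [0.1, -1.5, 8.8]
opening: 0.178
grip_force: 30.0
```

Emit:
step_arm:
  increments:
    - {"slide":[0.0,0,0.0004],"roll":0}
    - {"slide":[0.0,0,0.0004],"roll":0}

```text
t: 20.02
eef_pos: [528.0, 145.2, 78.7]
tcp_rot: [-3.142, -0.001, -0.0]
ft_force: [-0.8, -1.0, 11.5]
opening: 0.183
grip_force: 30.0
```

Emit:
step_arm:
  increments:
    - {"slide":[0,0,0],"roll":0}
    - {"slide":[0,0,0],"roll":0}
    - {"slide":[0,0,0],"roll":0}
    - {"slide":[0,0,0],"roll":0}
  fingers: 0.35

```text
t: 20.52
eef_pos: [527.4, 145.2, 77.6]
tcp_rot: [3.141, 0.0, -0.0]
ft_force: [0.3, -0.2, -0.8]
opening: 0.351
grip_force: 0.0
```

Run:
```python
from h import *
c=imaging.read_camera("wrist");d=imaging.read_camera("scene")
a=cv2.resize(c["color"][120:290,160:360,::-1],(400,340),interpolation=3);b=cv2.resize(d["color"][90:230,220:380,::-1],(400,340),interpolation=3)
cv2.imwrite("pics/12.png",np.hstack([a,b]));s=state();print(s["eef_pos"],s["ft_force"],s["opening"])
```

```text
[527.45300244 145.17579795  77.67117811] [ 0.14233319 -0.81730086 -0.22932243] 0.3473863124610335
```

View pics/12.png

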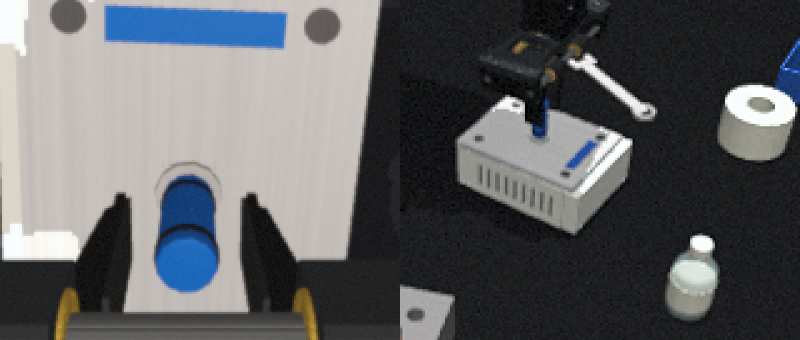

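The left half shows the handle upright at about (187,230), with the collar on the plate and the fingers clear on both sides. The right half shows the plate flat on the mount, so I'll retreat straight up.

Emit:
step_arm:
  increments:
    - {"slide":[0,0,-0.01],"roll":0}
    - {"slide":[0,0,-0.04],"roll":0}
    - {"slide":[0,0,-0.08],"roll":0}
    - {"slide":[0,0,-0.12],"roll":0}
    - {"slide":[0,0,-0.14],"roll":0}

```text
t: 21.25
eef_pos: [527.9, 145.3, 220.7]
tcp_rot: [-3.141, -0.003, -0.0]
ft_force: [-0.5, -0.2, -0.5]
opening: 0.349
grip_force: 0.0
```

Emit:
step_arm:
  increments:
    - {"slide":[-0.03,0,0],"roll":0}
    - {"slide":[-0.06,0,0],"roll":0}
    - {"slide":[-0.06,0,0],"roll":0}
    - {"slide":[-0.06,0,0],"roll":0}

```text
t: 21.75
eef_pos: [468.3, 145.2, 218.4]
tcp_rot: [-3.141, -0.001, -0.0]
ft_force: [0.7, -0.2, -0.2]
opening: 0.353
grip_force: 0.0
```

```bash
cat > g.py <<'E'
from h import *
np.set_printoptions(precision=1,suppress=True)
s=state();print(s["eef_pos"],s["t"])
c=imaging.read_camera("wrist")
im=c["color"].astype(int);blue=((im[:,:,2]>im[:,:,0]+40)&(im[:,:,2]>im[:,:,1]+20)).astype(np.uint8)
n,l,st,ce=cv2.connectedComponentsWithStats(blue)
for k in range(1,n):
    if st[k,4]>100:
        v,u=np.nonzero(l==k);P=np.array([at_depth(c,(a,b)) for a,b in zip(u,v)])
        z=np.percentile(P[:,2],[2,50,90,98]);T=P[P[:,2]>z[2]-1.5];print(st[k],"z",z,"top",T.mean(0))
for b in((205,60),(205,150),(300,60),(290,150),(235,120),(270,120)): print(b,at_depth(c,b))
cv2.imwrite("pics/13.png",cv2.resize(c["color"][:230,130:400,::-1],(800,600),interpolation=3))
E
python3 g.py
```

```text
[468.3 145.2 218.4] 21.75
[227  52  58  15 735] z [66.6 68.1 69.1 69.8] top [584.2 143.8  72.9]
[244 110  19  20 292] z [ 97.6 121.2 122.2 123. ] top [526.6 146.6 125.6]
(205, 60) [583.9 196.9  67.4]
(205, 150) [488.6 201.1  67.5]
(300, 60) [583.9  97.3  68.1]
(290, 150) [488.7 104.2  67.4]
(235, 120) [522.2 166.4  67.2]
(270, 120) [522.3 127.6  67. ]
```

View pics/13.png

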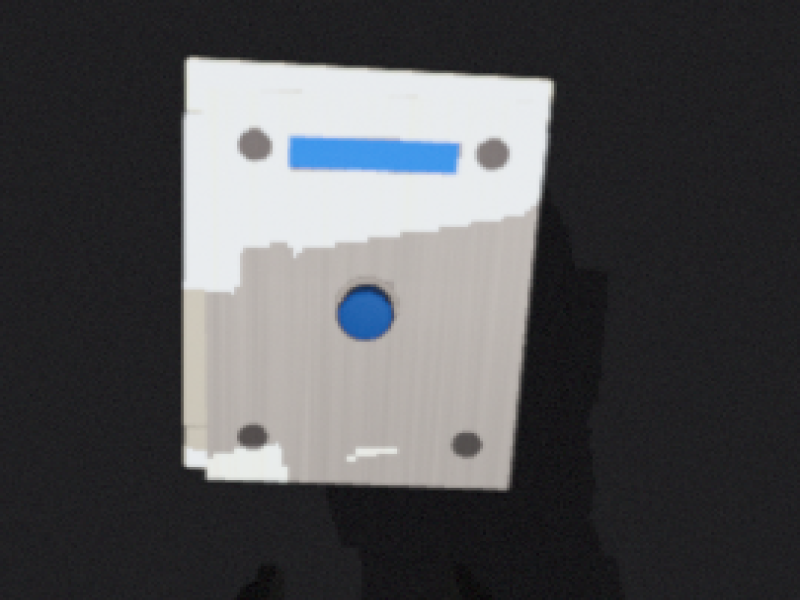

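The pin's top is at z ≈ 122, as expected for fully home (14 + 108). The plate reads 67–68 at all corners, so it is flat, and the gripper is clear.

```bash
python3 -c "
from cell import env;print(env.job_done())"
```

```text
the job is handed in; nothing more can be done
None
```

The tapered pin is fully home and upright, with its collar on the plate and the plate flat on the mount; I let go of it and handed the job in at about 22 s, with a highest force reading of about 12 N.

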